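# Stack the fixings tray on its lower tray

### The arm

A 7-joint arm with a two-finger parallel gripper is mounted at the origin on the work surface. World frame = base frame: x ahead of the robot, y to its left, z up, the work surface at z = 0. Lengths are in m, angles in rad, forces in N, time in s.
With the tool pointing down it reaches from about 0.375 to 0.925 m from the base axis. Payload 3.1 kg.
Tool frame: the origin (TCP) lies midway between the tips of the shut fingers; the grasp point (between the pads) lies grasp_offset behind it (grasp_offset is the distance from the TCP to the grasp point, in m); z points along the fingers, y is the line along which they close (so a half turn about z gives the same grasp; the last joint's range is limited). The gripper opens to 85 mm and grips with 20 to 120 N. Pads are 22 mm wide; open, the fingers measure 114 mm over their backs; the gripper's body (76 mm by 85 mm) begins 54 mm behind the grasp point. The pads swing forward as they close: fully open they stand 13 mm farther back than shut.
Start: joints at [1.077, 0.383, 0.044, 1.598, -0.018, 1.161, -0.05], TCP at [0.251, -0.6, 0.231] pointing down, gripper open.
Joint ranges: [-2.61, 2.61], [-0.41, 2.15], [-1.48, 1.57], [0, 2.5], [-1.57, 4.71], [0.05, 1.97], [-2.85, 2.85]. Speed limits (rad/s): [2.79, 2.79, 3.14, 3.14, 3.14, 3.14, 3.14].

### API

Orientations are given as a unit quaternion [x, y, z, w].
In Python, from station import observe, capture, finish_job, recognise, trace, grasp_offset gives the robot as it stands.
- The arm moves only by the tool apply_moves, never from a script. Its argument "targets" is text: rows parted by semicolons, each of 5 numbers parted by spaces: the finger opening in mm, from 0 to 85.4, then the shift along the tool's x, y, z in mm, then the turn about the tool's z in rad. In form: grip dx dy dz spin; .... A call has 1 to 20 rows; each row shifts and turns the commanded pose from where the row before left it, along the tool's axes as they then stand; what a row does not reach is not made up. A row lasts 1/8 s, in which the tool goes at most 62.5 mm and 10.7 degrees, less where a joint would pass 70% of its speed; a pose out of reach is approached as far as the arm can. A call is refused whole if a number of a shift passes 62.5 or a number of a turn 0.188, either way. A call with a gripper value outside its range is refused whole. The fingers move at their own pace and stop on an object; the grip force is fixed at half the most. Time passes only in rows, so rows that do not move let the fingers close. It gives the time, the measured TCP pose, the force, the opening and the grip force at its end, in the units of the state.
- observe(): the state, without advancing time (a new reading comes with each control period).
- capture(name): name is "scene" or "top" or "wrist"; returns a dict with "img" (420x560x3 uint8, red, green, blue), "K" (3x3 intrinsics, pixels), "k1" (the pictures are not rectified: a ray, as slopes to the right and down, at radius r is drawn at 1 + k1 r^2 times it, then the intrinsics apply), "world_to_cam" (4x4, takes a point from world to camera coordinates). Camera axes: x right, y down, z forward; pixel columns grow to the right and rows downward; lengths in m; the calibration is good to about 2 mm. A picture is of the moment at which its call begins. There is no depth.
- finish_job(): hands the job in; it is judged then, once.
Trained networks look in a picture, given as the dict that the camera call returned (one of the last four; its "shot" number tells which), for a name from the list of things; names that differ only in an ending like _2 or _b are one class to them, and where a whole thing is asked for, a point or a joint stands for the part that bears it (a point fixed in the world has none). Each returns a list of dicts, best first, with "confidence" (0 to 1); they miss things now and then, are a little off and sometimes report something else, mostly with a low value. They report only what shows in the picture. A call takes as long as a camera call.
- recognise(picture, target): "uv" ([column, row] in pixels, amid what is visible of it).
- trace(picture, target): "pixels" (420x560 bool, what is visible of it) and "uv" ([column, row] in pixels, amid what is visible of it).
The state is a dict: "time_s": time; "joints": joint angles; "joint_velocities": joint speeds; "effort": joint torques, N m; "tcp_pos": TCP position; "tcp_rot": TCP orientation; "force": force on the tool from outside, world axes, zero at the start; "ft_torque": the same for the moment, N m; "gripper_width": opening from 0.0 (shut) to 1.0 (fully open); "gripper_force": force on a finger pad.
Only numpy, scipy, OpenCV 4.12 (cv2) and the standard library are available. Lean on these libraries where they do the work, as an engineer would, in place of code of your own. Each camera call takes 0.05 s, during which the arm holds its last target. There are 200 camera calls.

### The job

Pick up the blue fixings tray by its yellow carrying bar and stack it on the grey lower tray in the plywood cradle: feel its four lugs into the corner sockets and press it gently but firmly down until it is fully home and flush, then let go. Do not drop, tip or force it, and leave the tape measure, battery and bar clamp where they are.

Things in the scene. Friction and masses are not known exactly. Their poses are not given: they have to be found in the camera images.
- tray: Upper tray: blue open plastic tray 220 (its x) x 150 (its y) mm, walls up to z=60, 0.4 to 0.65 kg. Stands on 4 yellow round lugs (16 mm diameter, 12 mm long, 1 mm chamfer at the tip) at x=+-80, y=+-55. Origin: under its centre at the level of the lug tips; its flat underside is at z=12. May be stacked either way round (half turn).
- tray_bar (a point): Middle of the tray's straight yellow carrying bar, 115 mm above the tray's origin. The bar runs along the tray's x, is 18 mm wide (y) and 24 mm high, with 158 mm free length between two black posts that reach from the tray floor up to the bar.
- cradle: Light-wood cradle 332 (its x) x 190 (y) x 40 mm, screwed to the bench; origin: centre of its underside. In it lies the grey lower tray, 260 x 150 mm, long side along x, centred in y but with end play: its centre lies anywhere up to 20 mm either way along x from the cradle's centre (not measured, visible in images). It is stiff there: only some 15 N or more sideways shifts it.
- ledge (a point): Point over the cradle's centre (not the lower tray's), 76 mm above its origin: the level of the lower tray's flat ledges, which run along both long sides (y from 36 to 75 mm either side). Each has a square 19 x 19 mm socket near both ends, at x=+-80, y=+-55 mm from the lower tray's centre. Upper tray with lugs on the ledge: its origin is at this level.
- home (a point): Point over the cradle's centre, 64 mm above its origin: the level of the upper tray's origin when fully home, its underside on the ledges. 5 mm above it the lugs, already in the sockets, rest on a black friction catch that yields only to about 14 N total downward load (tray's weight included, which alone is too little), then stays down. Keep the contact force between the trays well below 40 N.
- tape_measure: Bystander: yellow tape measure 75 x 45 x 66 mm, origin at the centre of its underside. Leave it alone.
- battery: Bystander: black tool battery 85 x 60 x 59 mm, origin at the centre of its underside. Leave it alone.
- bar_clamp: Bystander: blue and black bar clamp lying flat, 200 mm long along its x, about 80 mm across, 34 mm high, origin under the middle of its bar. Leave it alone.

How it is judged:
On the way, in this order (a step that is already met when the one before it is completed fails the run):
1. the upper tray is carried clear of the bench (height (world z) of tray above 0.085 m), for 0.2 s.
2. all four lugs are in the sockets of the lower tray (z of tray in the frame of cradle below 0.0725 m and horizontal distance between tray and cradle below 0.025 m and angle between tray's own z axis and vertical below 0.04 rad and angle between the x axis of tray and the x axis of cradle, either way round below 0.05 rad), for 0.1 s.
At the end, for the whole second after the job is handed in: The upper tray sits on the lower tray, all four lugs in their sockets and pressed home to within about 2 mm of flush (its origin 61 to 66.2 mm above the cradle's), within 25 mm of the cradle's centre, tilted under 0.02 rad, its long side within 0.05 rad of the cradle's, at rest and released (z of tray in the frame of cradle between 0.061 and 0.0662 m and horizontal distance between tray and cradle below 0.025 m and angle between tray's own z axis and vertical below 0.02 rad and angle between the x axis of tray and the x axis of cradle, either way round below 0.05 rad and linear speed of tray below 0.01 m/s and contact force between tray and the arm below 0.1 N and contact force between tray and the fingers below 0.1 N); the robot touches nothing.
It fails at once if the tray is pressed, rammed or dropped on the lower tray or cradle with more than 40 N (contact force between tray and cradle above 40 N).
It fails at once if the upper tray is tipped by more than 0.4 rad (angle between tray's own z axis and vertical above 0.4 rad).
It fails at once if the tape measure is moved by more than 15 mm (distance of tape_measure from where it was at the start of the episode above 0.015 m).
It fails at once if the battery is moved by more than 15 mm (distance of battery from where it was at the start of the episode above 0.015 m).
It fails at once if the bar clamp is moved by more than 15 mm (distance of bar_clamp from where it was at the start of the episode above 0.015 m).
It also fails if it takes over 72 s, if anything falls off the work surface, if the arm or the gripper's body presses on something with over 40 N, if the wrist force passes 120 N, or if a joint passes its speed limit or range.

## Working session

There is one attempt and no reset: what is moved stays moved. The work goes in short steps, Python scripts to look and compute and a tool call to move; the robot and the scene stay as the last step left them, time stands still between calls to the robot, and variables do not carry over. Pictures are saved under pics/ and viewed, at most 10 in all, crops included, and the job is handed in when it is done.

Besides the shell and the picture viewer there is one more tool, called after ">>>" as name(argument=value, ...), one argument or row to a line, values as JSON. apply_moves: Moves the arm, as the interface text tells. Its arguments: {"type":"object","properties":{"targets":{"type":"string"}},"required":["targets"]}

```bash
mkdir -p pics
cat > h.py <<'E'
import numpy as np, cv2
from station import *
def ray(p,uv):
    K=p["K"];d=np.array([(uv[0]-K[0,2])/K[0,0],(uv[1]-K[1,2])/K[1,1]]);s=d.copy()
    for _ in range(20): s=d/(1+p["k1"]*(s@s))
    R=p["world_to_cam"][:3,:3];t=p["world_to_cam"][:3,3]
    return -R.T@t, R.T@np.array([s[0],s[1],1.])
def at_z(p,uv,z):
    o,d=ray(p,uv); return o+d*(z-o[2])/d[2]
def proj(p,X):
    c=p["world_to_cam"]@np.append(X,1.);s=c[:2]/c[2];s=s*(1+p["k1"]*(s@s))
    return p["K"][:2,:2]@s+p["K"][:2,2]
def save(p,n): cv2.imwrite("pics/"+n+".png",p["img"][:,:,::-1])
E
python3 - <<'E'
from h import *
print(observe(),grasp_offset)
for n in("scene","top"):
    p=capture(n);save(p,n)
    print(n,p["k1"],ray(p,(280,210)))
    for t,z in(("tray",.05),("tray_bar",.115),("cradle",.04),("tape_measure",.03),("battery",.03),("bar_clamp",.02)):
        print(t,[(np.round(r["uv"]),round(r["confidence"],2),np.round(at_z(p,r["uv"],z),3)) for r in recognise(p,t)[:2]])
E
```

```text
{'time_s': 0.0, 'joints': array([ 1.07721406,  0.38383661,  0.04380361,  1.59958315, -0.01788963,
        1.16119714, -0.04989091]), 'joint_velocities': array([ 5.32043743e-04,  1.10754302e-04, -6.25133106e-04,  5.05687325e-04,
       -4.19601572e-04,  7.32111896e-04,  4.42654618e-05]), 'effort': array([-3.19591136e-04, -4.33463967e+01,  1.02452774e+00, -2.49513888e+01,
        1.06315920e-02,  1.13635766e-02,  1.72789559e-06]), 'tcp_pos': array([ 0.25023871, -0.59887481,  0.2298814 ]), 'tcp_rot': array([ 9.80470619e-01,  1.96661211e-01, -3.26864214e-04, -1.27492886e-03]), 'force': array([-0.05806624, -0.38588523,  0.03476877]), 'ft_torque': array([ 0.03783392, -0.02680722, -0.00483   ]), 'gripper_force': 0.0, 'gripper_width': 0.9998184051753608} 0.0187
scene -0.1368847554565051 (array([ 1.28022813, -0.24066036,  1.04527116]), array([-0.56863504,  0.27204172, -0.77652312]))
tray [(array([324., 194.]), 0.93, array([0.55 , 0.244, 0.05 ]))]
tray_bar [(array([321., 194.]), 0.65, array([0.594, 0.205, 0.115]))]
cradle []
tape_measure [(array([222., 193.]), 0.93, array([ 0.416, -0.007,  0.03 ]))]
battery []
bar_clamp [(array([269., 272.]), 0.8, array([0.701, 0.01 , 0.02 ]))]
top -0.01699439160752585 (array([0.48938109, 0.12124274, 0.98742058]), array([ 0.07996483, -0.03556888, -0.99629241]))
tray [(array([211., 222.]), 0.75, array([0.538, 0.252, 0.05 ]))]
tray_bar [(array([210., 222.]), 0.78, array([0.535, 0.246, 0.115]))]
cradle [(array([415., 234.]), 0.93, array([ 0.503, -0.241,  0.04 ]))]
tape_measure [(array([318., 269.]), 0.79, array([ 0.422, -0.003,  0.03 ]))]
battery [(array([114., 219.]), 0.73, array([0.548, 0.492, 0.03 ]))]
bar_clamp [(array([314., 160.]), 0.82, array([ 0.692, -0.001,  0.02 ]))]
```

View pics/top.png

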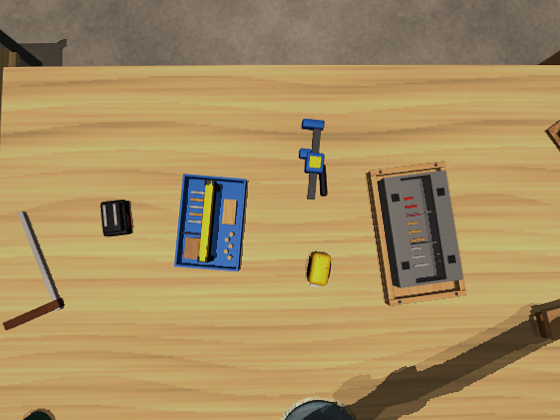

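View pics/scene.png

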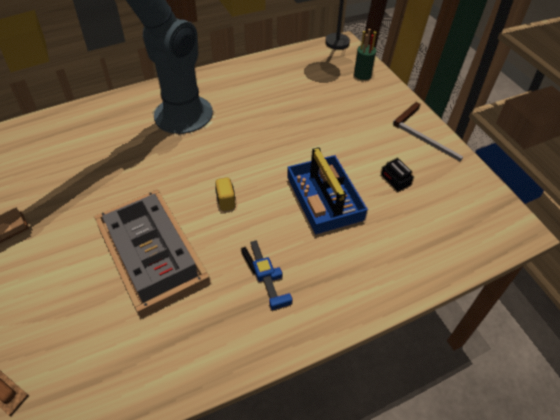

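The top view shows the tray at about (211,222) with its bar from (211,183) to (204,262). The cradle is at (415,234), with dark sockets near (396,198), (441,191), (406,266) and (452,259). The path between them passes over the tape measure and clamp.

```bash
cat >> h.py <<'E'
def bar(p):
    r=trace(p,"tray_bar")[0]; m=r["pixels"]
    hsv=cv2.cvtColor(p["img"],cv2.COLOR_RGB2HSV)
    y=m&(abs(hsv[...,0].astype(int)-27)<8)&(hsv[...,1]>120)
    v,u=np.nonzero(y); P=np.array([at_z(p,(a,b),.127)[:2] for a,b in zip(u,v)])
    (c,s,a)=cv2.minAreaRect(P.astype(np.float32)*1000)
    c0=P.mean(0); w,V=np.linalg.eigh(np.cov((P-c0).T)); d=V[:,1]*np.sign(V[0,1])
    return c,s,c0,np.arctan2(d[1],d[0]),len(u)
def sockets(p,seeds,z=.076,h=7):
    g=cv2.cvtColor(p["img"],cv2.COLOR_RGB2GRAY).astype(float); out=[]
    for u,v in seeds:
        u0,v0=int(round(u)),int(round(v)); w=g[v0-h:v0+h+1,u0-h:u0+h+1]
        lo,hi=np.percentile(w,5),np.percentile(w,75); k=(w<(lo+hi)/2).astype(np.uint8)
        n,l,st,ce=cv2.connectedComponentsWithStats(k)
        i=1+np.argmin([np.hypot(*(ce[j]-h))-.02*st[j,4] for j in range(1,n)])
        uv=ce[i]+[u0-h,v0-h]; out.append(at_z(p,uv,z)[:2]); print(np.round(uv,1),st[i,4],np.round(out[-1],4))
    return np.array(out)
E
python3 - <<'E'
from h import *
p=capture("top")
print(bar(p))
S=sockets(p,[(396,198),(441,191),(406,266),(452,259)])
c=S.mean(0);d=(S[0]+S[1]-S[2]-S[3])/2;e=(S[0]+S[2]-S[1]-S[3])/2
print(c,np.linalg.norm(d),np.arctan2(d[1],d[0]),np.linalg.norm(e),np.arctan2(-e[0],e[1]))
i=cv2.resize(p["img"][150:310,150:480],None,fx=2.4,fy=2.4,interpolation=cv2.INTER_CUBIC);save({"img":i},"topcrop")
E
```

```text
((535.3787841796875, 242.98805236816406), (173.3718719482422, 85.01800537109375), array([0.5356332 , 0.25172413]), np.float64(-0.08391062752488102), 790)
[394.8 197.3] 60 [ 0.5896 -0.1823]
[440.4 191.3] 57 [ 0.6027 -0.2917]
[405.1 265.1] 61 [ 0.4305 -0.201 ]
[451.3 258.8] 59 [ 0.4434 -0.3107]
[ 0.51654384 -0.24644169] 0.16029779156553248 0.11761868979263915 0.11036518595828416 0.11799811026789148
```

View pics/topcrop.png

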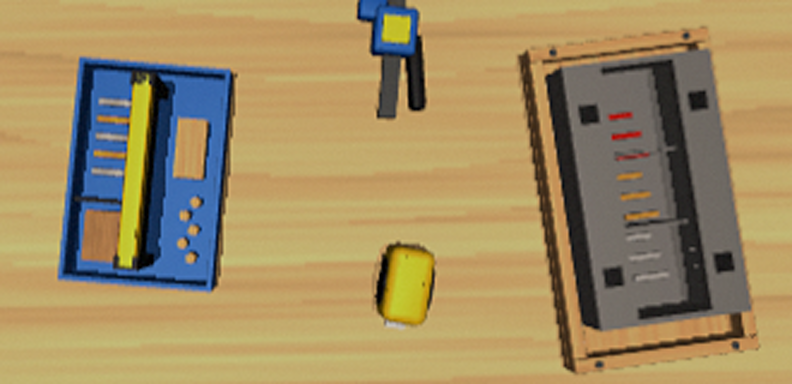

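>>> apply_moves(
  targets="85 0 0 0 0.16; 85 0 0 0 0.16; 85 0 0 0 0.16; 85 12.5 -51 -3 0; 85 12.5 -51 -3 0; 85 12.5 -51 -3 0; 85 12.5 -51 -3 0; 85 12.5 -51 -3 0; 85 12.5 -51 -3 0; 85 12.5 -51 -3 0; 85 12.5 -51 -3 0; 85 12.5 -51 -3 0; 85 12.5 -51 -3 0; 85 12.5 -51 -3 0; 85 12.5 -51 -3 0; 85 12.5 -51 -3 0; 85 12.5 -51 -3 0; 85 12.5 -51 -3 0; 85 12.5 -51 -3 0; 85 12.5 -51 -3 0",
)

```text
time_s: 3.3
tcp_pos: [0.536, 0.2476, 0.2826]
tcp_rot: [0.999, -0.042, 0.0, 0.0]
force: [-0.0, -0.5, 0.1]
gripper_width: 0.993
gripper_force: 0.0
```

Run:
```python
from h import *
o=observe();print(o["tcp_pos"],o["tcp_rot"],o["time_s"],o["force"])
p=capture("wrist");save(p,"w1");print(ray(p,(280,210)),[(r["uv"],r["confidence"]) for r in recognise(p,"tray_bar")]);print(bar(p))
```

```text
[0.53600796 0.2475726  0.28262711] [ 9.99096859e-01 -4.24886838e-02  4.20454125e-04  1.90045205e-05] 3.3 [-0.00272255 -0.5096757   0.10373669]
(array([0.61730727, 0.24145688, 0.42543921]), array([-0.31643879,  0.03387975, -0.94803798])) [([274.0, 164.6], 0.7), ([478.4, 239.8], 0.61)]
((537.033447265625, 258.5539855957031), (22.096357345581055, 175.450927734375), array([0.54251842, 0.25585057]), np.float64(-0.09078763899258147), 2908)
```

View pics/w1.png

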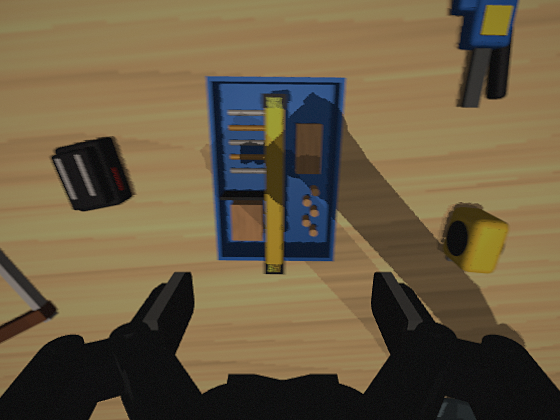

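The wrist view shows the bar upright at columns 265–284, rows 95–272, slightly left of the finger midline (~281). I'll cross-check the two cameras' bar ends and rim.

Run:
```python
from h import *
p=capture("wrist")
for z,pts in((.127,[(275,95),(275,272),(274.5,184)]),(.06,[(207,77),(346,77),(217,260),(335,260)])):
    q=[at_z(p,x,z) for x in pts];print(np.round(q,4),np.mean(q,0))
import cv2
t=cv2.imread("pics/top.png")[:,:,::-1]
p=capture("top")
for z,pts in((.127,[(210.8,180.4),(202.5,260.4)]),(.06,[(183.7,174.5),(246.7,179.5),(175,266),(239,270.5)])):
    q=[at_z(p,x,z) for x in pts];print(np.round(q,4),np.mean(q,0))
```

```text
[[0.6242 0.2512 0.127 ]
 [0.4465 0.2665 0.127 ]
 [0.5432 0.2587 0.127 ]] [0.53795411 0.2587759  0.127     ]
[[0.6496 0.3238 0.06  ]
 [0.638  0.1753 0.06  ]
 [0.4317 0.3449 0.06  ]
 [0.42   0.1923 0.06  ]] [0.53482936 0.25909179 0.06      ]
[[0.6257 0.2424 0.127 ]
 [0.4504 0.2606 0.127 ]] [0.53805142 0.25147937 0.127     ]
[[0.6511 0.3161 0.06  ]
 [0.6376 0.1665 0.06  ]
 [0.4352 0.3356 0.06  ]
 [0.4227 0.1862 0.06  ]] [0.53666071 0.25110299 0.06      ]
```

>>> apply_moves(
  targets="85 1.5 -6.5 30 0; 85 0 0 35 0; 85 0 0 35 0; 85 0 0 35 0; 85 0 0 25 0; 85 0 0 17 0; 85 0 0 10 0; 85 0 0 0 0; 85 0 0 0 0",
)

```text
time_s: 4.68
tcp_pos: [0.5381, 0.2531, 0.0964]
tcp_rot: [0.999, -0.042, 0.001, -0.0]
force: [0.1, -0.1, 0.3]
gripper_width: 0.996
gripper_force: 0.0
```

Run:
```python
from h import *
o=observe();print(o["tcp_pos"],o["force"],o["gripper_force"])
p=capture("wrist");save(p,"w2")
```

```text
[0.53812027 0.2531448  0.09642035] [ 0.06180472 -0.10744619  0.25221889] 0.0
```

View pics/w2.png

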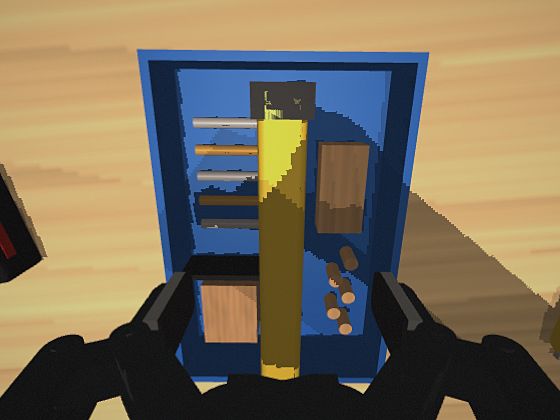

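The bar (columns 259–303) sits between the fingers, centred on the 281 midline. Close.

>>> apply_moves(
  targets="40 0 0 0 0; 25 0 0 0 0; 10 0 0 0 0; 5 0 0 0 0; 5 0 0 0 0; 5 0 0 0 0; 5 0 0 0 0",
)

```text
time_s: 5.6
tcp_pos: [0.5373, 0.2532, 0.0954]
tcp_rot: [0.999, -0.042, 0.0, -0.0]
force: [0.7, 1.8, -1.4]
gripper_width: 0.199
gripper_force: 60.9
```

>>> apply_moves(
  targets="5 0 0 -3 0; 5 0 0 -8 0; 5 0 0 -15 0; 5 0 0 -20 0; 5 0 0 -20 0; 5 0 0 -20 0; 5 0 0 -20 0; 5 0 0 -15 0; 5 0 0 -8 0; 5 0 0 0 0; 5 0 0 0 0",
)

```text
time_s: 6.98
tcp_pos: [0.5367, 0.2522, 0.2233]
tcp_rot: [0.999, -0.042, -0.001, 0.0]
force: [0.8, 0.2, -5.0]
gripper_width: 0.2
gripper_force: 60.4
```

Run:
```python
from h import *
o=observe();print(o["tcp_pos"],o["force"],o["ft_torque"],o["gripper_width"])
p=capture("wrist");save(p,"w3")
```

```text
[0.53666742 0.25222759 0.22326962] [ 0.7583289   0.24047811 -5.00961883] [-0.00848609 -0.00257269 -0.07808172] 0.20027104354591124
```

View pics/w3.png

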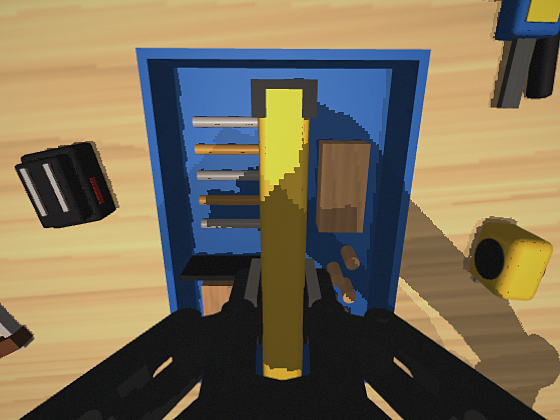

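The tray hangs level in the grip (weight about 5 N). Its far bar post is at (284,95) and its rim is symmetric about the midline. Carry it over the cradle.

>>> apply_moves(
  targets="5 0 0 0 -0.05; 5 0 0 0 -0.05; 5 0 0 0 -0.05; 5 0 0 0 -0.053; 5 -3 20 0 0; 5 -5 30 0 0; 5 -6 37 0 0; 5 -6 37 0 0; 5 -6 37 0 0; 5 -6 37 0 0; 5 -6 37 0 0; 5 -6 37 0 0; 5 -6 37 0 0; 5 -6 37 0 0; 5 -6 37 0 0; 5 -6 37 0 0; 5 -6 37 0 0; 5 -4 23 0 0; 5 -1 11 0 0; 5 0 0 0 0",
)

```text
time_s: 9.52
tcp_pos: [0.5168, -0.2443, 0.2237]
tcp_rot: [0.998, 0.059, -0.0, -0.0]
force: [-0.3, 0.4, -5.4]
gripper_width: 0.204
gripper_force: 60.3
```

Run:
```python
from h import *
o=observe();print(o["tcp_pos"],o["tcp_rot"],o["force"],o["time_s"])
p=capture("top")
z=o["tcp_pos"][2]-.0954+.06
m=trace(p,"tray")[0]["pixels"].astype(np.uint8)
P=[];c=max(cv2.findContours(m,0,1)[0],key=cv2.contourArea)[:,0]
hsv=cv2.cvtColor(p["img"],cv2.COLOR_RGB2HSV);b=((abs(hsv[...,0].astype(int)-110)<14)&(hsv[...,1]>130)).astype(np.uint8)&cv2.dilate(m,np.ones((5,5)))
c=max(cv2.findContours(cv2.morphologyEx(b,3,np.ones((3,3))),0,1)[0],key=cv2.contourArea)[:,0]
P=np.array([at_z(p,x,z)[:2] for x in c],np.float32)*1000
print(cv2.minAreaRect(P))
q=cv2.boundingRect(c);x,y,w,h=q;print(q)
i=p["img"][y-20:y+h+20,x-30:x+w+30];save({"img":cv2.resize(i,None,fx=4,fy=4,interpolation=cv2.INTER_CUBIC)},"t2");print(x-30,y-20,i.shape)
```

```text
[ 0.516797   -0.24433628  0.22368486] [ 9.98263815e-01  5.88977733e-02 -4.07650373e-04 -4.90755802e-04] [-0.33083533  0.37405401 -5.42173106] 9.525
((516.1656494140625, -237.22042846679688), (220.08367919921875, 171.567138671875), 7.01075553894043)
(394, 170, 93, 114)
364 150 (154, 153, 3)
```

View pics/t2.png

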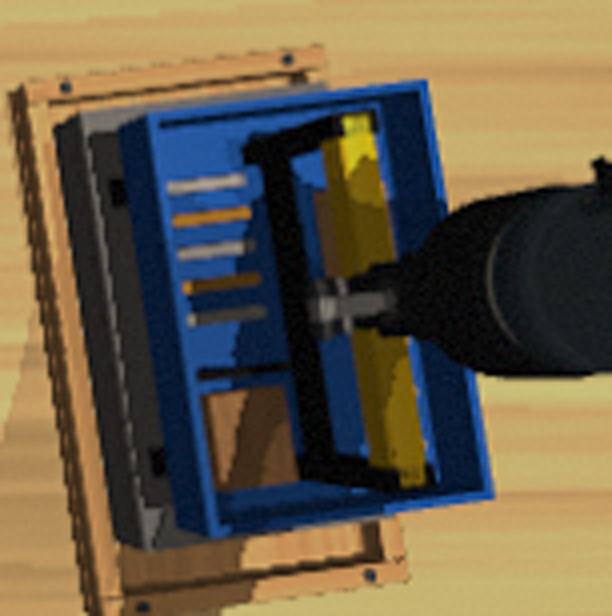

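The tray hangs over the cradle. In the crop its rim corners are at (152,114), (428,81), (493,497) and (213,534).

Run:
```python
from h import *
p=capture("top")
z=.2237-.0954+.06
Q=np.array([at_z(p,(364+(a+.5)/4-.5,150+(b+.5)/4-.5),z)[:2] for a,b in((152,114),(428,81),(493,497),(213,534))])
print(Q,Q.mean(0),np.linalg.norm(Q[0]-Q[1]),np.linalg.norm(Q[0]-Q[3]))
d=Q[0]+Q[1]-Q[2]-Q[3];print(np.arctan2(d[1],d[0]))
```

```text
[[ 0.61702283 -0.1605838 ]
 [ 0.63322502 -0.30714986]
 [ 0.41722212 -0.33052769]
 [ 0.40099344 -0.18418723]] [ 0.51711585 -0.24561214] 0.14745887793278617 0.21731502517253637
0.10831916772996639
```

>>> apply_moves(
  targets="5 -0.7 0.6 4 0; 5 0 0 8 0; 5 0 0 10 0; 5 0 0 10 0; 5 0 0 7 0; 5 0 0 4 0; 5 0 0 2 0; 5 0 0 0 0; 5 0 0 0 0",
)

```text
time_s: 10.8
tcp_pos: [0.5168, -0.245, 0.1797]
tcp_rot: [0.998, 0.059, 0.0, 0.0]
force: [0.4, -0.8, -5.1]
gripper_width: 0.202
gripper_force: 60.3
```

Run:
```python
from h import *
o=observe();print(o["tcp_pos"],o["tcp_rot"],o["force"],o["ft_torque"],o["time_s"])
p=capture("scene");a=p["img"][170:320,80:230];save({"img":cv2.resize(a,None,fx=4,fy=4,interpolation=cv2.INTER_CUBIC)},"s2")
```

```text
[ 0.51676331 -0.24503452  0.17970679] [9.98236624e-01 5.93586865e-02 3.86345221e-04 1.99181687e-04] [ 0.35655    -0.75432922 -5.08544396] [-0.01560578 -0.06067609  0.03071512] 10.8
```

View pics/s2.png

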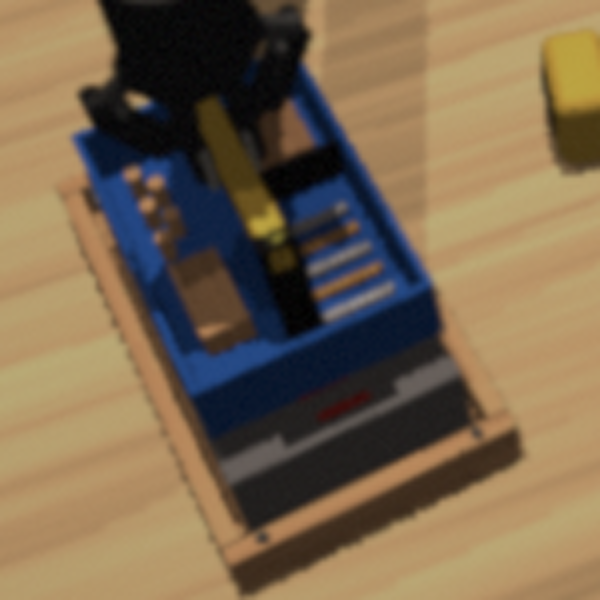

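The tray (front rim around (200,390)–(435,290)) hangs just above the grey lower tray, square to it, and the yellow tape measure is untouched. Feel downward gently.

>>> apply_moves(
  targets="5 0 0 2 0; 5 0 0 1.5 0; 5 0 0 1.5 0; 5 0 0 1.5 0; 5 0 0 1 0; 5 0 0 1 0; 5 0 0 1 0; 5 0 0 0 0",
)

```text
time_s: 11.85
tcp_pos: [0.5164, -0.245, 0.1697]
tcp_rot: [0.998, 0.059, -0.0, 0.0]
force: [0.3, 0.1, -5.3]
gripper_width: 0.199
gripper_force: 60.3
```

>>> apply_moves(
  targets="5 0 0 1 0; 5 0 0 1 0; 5 0 0 1 0; 5 0 0 0 0",
)

```text
time_s: 12.35
tcp_pos: [0.5164, -0.2449, 0.1667]
tcp_rot: [0.998, 0.059, -0.0, -0.0]
force: [0.4, -0.4, -4.4]
gripper_width: 0.204
gripper_force: 60.3
```

>>> apply_moves(
  targets="5 0 0 1 0; 5 0 0 1 0; 5 0 0 1 0; 5 0 0 0 0",
)

```text
time_s: 12.85
tcp_pos: [0.5165, -0.2448, 0.1643]
tcp_rot: [0.998, 0.059, -0.0, 0.0]
force: [-2.0, -0.0, -1.0]
gripper_width: 0.201
gripper_force: 60.9
```

Contact occurs exactly at the catch height (0.1644), so the lugs are in the sockets. Press on in small steps.

>>> apply_moves(
  targets="5 0 0 1 0; 5 0 0 1 0; 5 0 0 0 0",
)

```text
time_s: 13.22
tcp_pos: [0.5166, -0.2447, 0.1639]
tcp_rot: [0.998, 0.059, -0.0, 0.0]
force: [-5.3, 2.1, 8.3]
gripper_width: 0.199
gripper_force: 62.1
```

>>> apply_moves(
  targets="5 -1 -0.4 0 0; 5 0 0 0.5 0; 5 0 0 0.5 0; 5 0 0 0 0",
)

```text
time_s: 13.72
tcp_pos: [0.5165, -0.2447, 0.1635]
tcp_rot: [0.998, 0.059, 0.001, 0.001]
force: [-3.6, 2.5, 8.4]
gripper_width: 0.2
gripper_force: 62.2
```

>>> apply_moves(
  targets="5 -0.7 -0.5 1 0; 5 0 0 1 0; 5 0 0 0 0; 5 0 0 0 0",
)

```text
time_s: 14.22
tcp_pos: [0.5165, -0.2447, 0.1619]
tcp_rot: [0.998, 0.059, 0.002, 0.001]
force: [-2.5, 1.6, 8.3]
gripper_width: 0.201
gripper_force: 62.2
```

>>> apply_moves(
  targets="5 -0.5 -0.3 1 0; 5 0 0 1 0; 5 0 0 0 0",
)

```text
time_s: 14.6
tcp_pos: [0.5165, -0.2447, 0.1602]
tcp_rot: [0.998, 0.059, 0.002, 0.001]
force: [-2.1, 0.2, 9.0]
gripper_width: 0.2
gripper_force: 62.4
```

>>> apply_moves(
  targets="5 0 0 1 0; 5 0 0 1 0; 5 0 0 0 0",
)

```text
time_s: 14.98
tcp_pos: [0.5165, -0.2447, 0.1591]
tcp_rot: [0.998, 0.059, 0.002, 0.001]
force: [-4.2, 2.3, 12.8]
gripper_width: 0.197
gripper_force: 62.9
```

>>> apply_moves(
  targets="5 -0.5 -0.5 1 0; 5 0 0 1 0; 5 0 0 0 0",
)

```text
time_s: 15.35
tcp_pos: [0.5165, -0.2447, 0.159]
tcp_rot: [0.998, 0.059, 0.003, 0.002]
force: [-5.9, 1.8, 19.5]
gripper_width: 0.2
gripper_force: 64.0
```

Motion stopped at 0.159 with rising force, so the tray is fully home. Unload, open, and retreat.

>>> apply_moves(
  targets="5 0 0 -1.5 0; 5 0 0 -1.5 0; 5 0 0 -1 0; 5 0 0 0 0; 30 0 0 0 0; 60 0 0 0 0; 85 0 0 0 0; 85 0 0 0 0; 85 0 0 0 0; 85 0 0 0 0",
)

```text
time_s: 16.6
tcp_pos: [0.5135, -0.2435, 0.1567]
tcp_rot: [0.998, 0.059, -0.0, -0.0]
force: [-0.0, 0.1, -0.3]
gripper_width: 0.997
gripper_force: 0.0
```

>>> apply_moves(
  targets="85 0 0 -5 0; 85 0 0 -15 0; 85 0 0 -30 0; 85 0 0 -40 0; 85 0 0 -40 0; 85 0 0 -40 0; 85 0 0 -20 0; 85 0 0 0 0; 85 0 0 0 0",
)

```text
time_s: 17.73
tcp_pos: [0.513, -0.2433, 0.3462]
tcp_rot: [0.998, 0.059, -0.0, -0.0]
force: [-0.3, 0.4, -0.7]
gripper_width: 0.991
gripper_force: 0.0
```

Run:
```python
from h import *
o=observe();print(o["tcp_pos"],o["force"],o["time_s"])
p=capture("scene");a=p["img"][150:330,70:280];save({"img":cv2.resize(a,None,fx=3.2,fy=3.2,interpolation=cv2.INTER_CUBIC)},"s3")
```

```text
[ 0.51302685 -0.24333434  0.34616152] [-0.33410157  0.37418277 -0.719452  ] 17.725
```

View pics/s3.png

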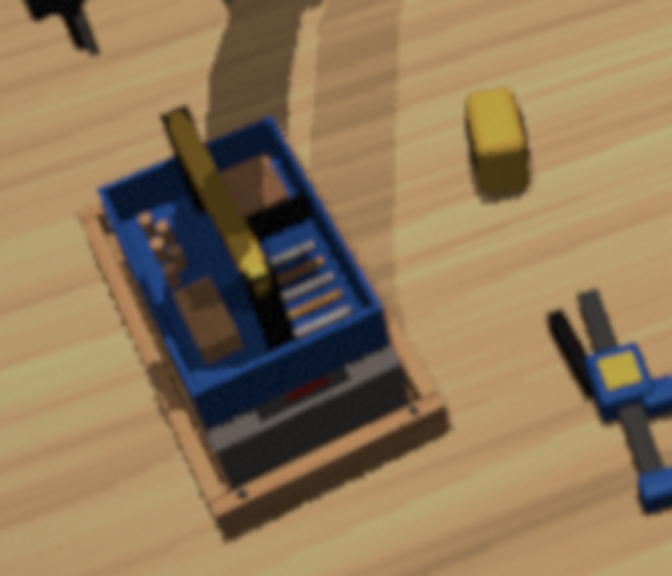

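The tray sits flush and square on the lower tray: its front edge, (205,415)–(380,335) in the crop, lies on the ledges. It is released, and the tape measure and clamp are undisturbed.

```bash
python3 -c "
from station import *
print(finish_job())"
```

```text
the job is handed in; nothing more can be done
None
```

The blue tray is stacked on the lower tray and pressed home: downward travel stopped at the expected home height, at about 25 N total load. It is released with the gripper clear and the job handed in; the judge's verdict was not shown.

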